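# Set the landing flap of a model wing to match its neighbour

## Robot

A 6-joint arm with a two-finger parallel gripper is mounted at the origin on the work surface. World frame = base frame: x ahead of the robot, y to its left, z up, the work surface at z = 0. Lengths are in m, angles in degrees, forces in N, time in s.
With the tool pointing down it reaches from about 0.4 to 0.825 m from the base axis. Payload 7 kg.
Tool frame: the origin (TCP) lies where the fingers leave the gripper's body, on its centre line; the fingertips stand 66 mm ahead of it and the grasp point (between the pads) lies 47 mm ahead of it; z points along the fingers, y is the direction in which the jaws open and shut (so a half turn about z gives the same grasp; the last joint's range is limited). The gripper opens to 88 mm and grips with 3 to 60 N. Pads are 19 mm wide; open, the fingers measure 130 mm over their backs; the gripper's body (78 mm by 193 mm) begins 47 mm behind the grasp point.
Start: joints at [81.881, 20.546, 0.682, 0, -70.136, -16.507], TCP at [0.281, 0.614, 0.292] pointing down, gripper open.
Joint ranges: [-176.03, 176.03], [-82.01, 121.73], [-58.28, 71.71], [-173.87, 95.51], [-174.79, -0.11], [-173.66, 173.66]. Speed limits (degrees/s): [136.94, 136.94, 172.46, 180, 180, 180].

## Interface

Orientations are given as [roll, pitch, yaw] about the fixed x, y, z axes, in that order (R = Rz(yaw) Ry(pitch) Rx(roll)).
In Python, from plant import get_obs, snapshot, close_job gives the robot as it stands.
- The arm moves only by the tool play_rows, never from a script. Its argument "series" is a list of rows, each a list of 5 numbers: the opening in per cent of the stroke, from 0 (shut) to 100 (fully open), then the shift along the tool's x, y, z in m, then the turn about the tool's z in degrees. In form: [[jaw, dx, dy, dz, spin], ...]. A call has 1 to 10 rows; each row is the pose to reach, as a shift and turn from the pose commanded when the call began, along the tool's axes at that moment; what a row does not reach only later rows make up. A row lasts 1/10 s, in which the tool goes at most 50 mm and 8.59 degrees, less where a joint would pass 70% of its speed; a pose out of reach is approached as far as the arm can. A call with a gripper value outside its range is refused whole. The fingers move at their own pace and stop on an object; the grip force is fixed at half the most. Time passes only in rows, so rows that repeat a pose let the fingers close. It gives the time, the measured TCP pose, the force and the opening at its end, in the units of the state.
- get_obs(): the state, without advancing time (a new reading comes with each control period).
- snapshot(name): name is "scene" or "top" or "wrist"; returns a dict with "frame" (400x640x3 uint8, red, green, blue), "z_map" (400x640 float32, m along the optical axis (not along the pixel's ray), 0 where there is no reading), "mtx" (3x3 intrinsics, pixels), "camera_from_world" (4x4, takes a point from world to camera coordinates); the wrist camera has in their place "tool_from_camera" (4x4, takes a point from camera to tool coordinates, whose origin is the TCP and whose axes are the flange's). Camera axes: x right, y up, looking along -z (the intrinsics and any distortion apply to the point x, -y, -z); pixel columns grow to the right and rows downward; lengths in m; the calibration is good to about 2 mm. A picture is of the moment at which its call begins: read the wrist's pose just before it.
- close_job(): hands the job in, once; it reports no verdict.
The state is a dict: "clock": time; "joint_pos": joint angles; "qvel": joint speeds; "tau": joint torques, N m; "tool_pos": TCP position; "orientation": TCP orientation; "force": force on the tool from outside, world axes, zero at the start; "moment": the same for the moment, N m; "opening": finger opening in m.
Only numpy, scipy, OpenCV 4.12 (cv2) and the standard library are available. Lean on these libraries where they do the work, as an engineer would, in place of code of your own. Each camera call takes 0.05 s, during which the arm holds its last target.

## Task

First fix the upturned model wing on its vacuum stand by giving the hand pump at least three full strokes, pressing the lever all the way down and letting it come all the way up each time. Then fold the loose, nearly level landing flap up until, once you have let go of it, it stays in line with the neighbouring flap that is already set. The hinge springs back, so fold it past and check; do not shift the set flap or the other things on the bench.

Things in the scene. Friction and masses are not known exactly. Their poses are not given: they have to be found in the camera images.
- wing: grey model aircraft wing panel, 250 mm span, 160 mm chord, up to 28 mm thick, underside up, fixed on a blue stand with two suction cups. Origin on the table straight below the middle of the hinge line, which runs along its y axis 105 mm up; x points from the flaps to the leading edge. Below the flaps is free space to the table; the stand begins 15 mm beyond the hinge towards +x.
- loose_flap: flap to fold, at the wing's -y end: grey plate 118 mm along the hinge (y), 75 mm hinge to edge, 8 mm thick. Starts 0-12 deg above level, folds up (about +y) to 80. Origin on the hinge axis at mid span; x points from trailing edge to hinge. Stiff springy hinge: takes 4-5 N at the edge, stays where put but springs back 6-12 deg when let go; if folded too far it can be pushed back.
- loose_edge (a point): middle of the loose flap's trailing edge, 75 mm from the hinge axis; the trailing edges face the robot's left (+y, within 12 degrees)
- set_flap: neighbouring flap, same size, shape, axes and origin, at the wing's +y end on the same hinge axis, 124 mm from the loose one centre to centre (6 mm gap). Already set by its push rod (thin steel rod from a small horn into the wing); it stands 29 to 46 degrees up. It must not be moved.
- set_edge (a point): middle of the set flap's trailing edge, 75 mm from the hinge axis; the trailing edges face the robot's left (+y, within 12 degrees)
- pump: hand vacuum pump fixed to the table left or right of the wing (a black charger is on the other side): dark base 150 x 70 mm, upright aluminium cylinder, steel lever pivoted 100 mm above the table and 60 mm from the origin towards the pump's +x. The lever runs to -x and ends in a black paddle. Origin in the middle of the underside.
- pump_lever (a joint): angle of the pump lever in rad: 0 raised (rest, a spring returns it), 0.5 pressed fully down against its stop; a full stroke is beyond 0.42, and it is up again below 0.1. Pressing takes about 3 N at the start and 6 N at the bottom, on the paddle.
- pump_pad (a point): middle of the top face of the lever's black paddle (44 x 36 x 12 mm), 125 mm from the pivot; about 139 mm above the table at rest and 77 mm with the lever down; it moves almost straight down (less than 8 mm sideways).
- screwdriver: loose screwdriver, 160 mm long, lying on the table; leave alone.
- sander: loose cork sanding block 100 x 50 x 22 mm; leave alone. Origin under its centre.
- spinner: loose aluminium propeller spinner, cone 60 mm across and 64 mm high; leave alone. Origin under its centre.
- wheel: loose rubber wheel lying flat, 72 mm across, 26 mm high; leave alone. Origin under its centre.
- glue: loose white glue bottle, 44 mm across, 120 mm high; leave alone. Origin under its centre.
- battery: loose battery pack 130 x 45 x 35 mm; leave alone. Origin under its centre.
- tray: loose grey parts tray 120 x 70 x 30 mm; leave alone. Origin under its centre.

How it is judged (in metres and radians):
On the way, in this order (a step that is already met when the one before it is completed fails the run):
1. the pump lever is pressed fully down (first stroke) (value of joint pump_lever above 0.42 rad), for 0.05 s.
2. the lever is let up again (first stroke) (value of joint pump_lever below 0.1 rad), for 0.05 s.
3. the pump lever is pressed fully down (second stroke) (value of joint pump_lever above 0.42 rad), for 0.05 s.
4. the lever is let up again (second stroke) (value of joint pump_lever below 0.1 rad), for 0.05 s.
5. the pump lever is pressed fully down (third stroke) (value of joint pump_lever above 0.42 rad), for 0.05 s.
6. the lever is let up again (third stroke) (value of joint pump_lever below 0.1 rad), for 0.05 s.
7. the loose flap, let go, stands in line with the set flap (angle between the x axis of loose_flap and the x axis of set_flap, either way round below 0.07 rad and contact force between loose_flap and anything else below 0.2 N and angular speed of loose_flap below 0.1 rad/s), for 0.4 s.
At the end, for the whole second after the job is handed in: the loose flap, touched by nothing and still, is within 4 degrees (0.07 rad) of the set flap's angle; the pump lever is up; the set flap's trailing edge is within 5 mm of where it was (all of step 7 and value of joint pump_lever below 0.1 rad and distance of set_edge from where it was at the start of the episode below 0.005 m).
It fails at once if the set flap's trailing edge is shifted by more than 8 mm (distance of set_edge from where it was at the start of the episode above 0.008 m).
It fails at once if a loose thing on the bench is shifted by more than 30 mm (distance of any of screwdriver, sander, spinner, wheel, glue, battery, tray from where it was at the start of the episode above 0.03 m).
It also fails if it takes over 51 s, if anything falls off the work surface, if the arm or the gripper's body presses on something with over 40 N, if the wrist force passes 120 N, or if a joint passes its speed limit or range.

## Working session

There is one attempt and no reset: what is moved stays moved. The work goes in short steps, Python scripts to look and compute and a tool call to move; the robot and the scene stay as the last step left them, time stands still between calls to the robot, and variables do not carry over. Pictures are saved under pics/ and viewed, and the job is handed in when it is done.

Besides the shell and the picture viewer there is one more tool, called after "Emit:" as name([rows], argument=value, ...), one row to a line, values as JSON. play_rows: Moves the arm, as the interface text tells. Its arguments: {"type":"object","properties":{"series":{"type":"array"}},"required":["series"]}

```bash
mkdir -p pics; ls; cat > h.py <<'E'
import numpy as np, cv2
from plant import get_obs, snapshot
from scipy.spatial.transform import Rotation as R
def save(s,n):
    cv2.imwrite(f'pics/{n}.png',s['frame'][:,:,::-1])
def cw(s,o=None):
    """world_from_camera"""
    if 'camera_from_world' in s: return np.linalg.inv(s['camera_from_world'])
    T=np.eye(4);T[:3,:3]=R.from_euler('xyz',o['orientation'],degrees=True).as_matrix();T[:3,3]=o['tool_pos']
    return T@s['tool_from_camera']
def cloud(s,W):
    v,u=np.mgrid[0:400,0:640]
    d=cv2.undistortPoints(np.stack([u,v],-1).reshape(-1,1,2).astype(np.float64),s['mtx'],None).reshape(400,640,2)
    z=s['z_map']
    P=np.stack([d[...,0]*z,-d[...,1]*z,-z,np.ones_like(z)],-1)
    P=P@W.T
    P=P[...,:3];P[z==0]=np.nan
    return P
E
python3 - <<'E'
from h import *
o=get_obs();print(o)
for n in ['scene','top','wrist']:
    o=get_obs();s=snapshot(n);save(s,n+'0');np.savez(n+'0.npz',W=cw(s,o),P=cloud(s,cw(s,o)),f=s['frame'],mtx=s['mtx'],z=s['z_map']);print(n,[k for k in s],cw(s,o).round(3).tolist(),s['mtx'].tolist())
E
```

```text
pics
{'clock': 0.0, 'joint_pos': array([ 8.18833706e+01,  2.05891086e+01,  6.33341835e-01, -1.76681581e-02,
       -7.01375533e+01, -1.65078588e+01]), 'qvel': array([ 0.00358363, -0.02736823, -0.02384028,  0.01009928,  0.03666592,
        0.06923993]), 'tau': array([ 2.98290543e-03, -5.82719851e+01,  2.93054008e+01,  6.99717969e+00,
        6.97008902e-03, -1.39109920e-04]), 'tool_pos': array([0.28110911, 0.6132493 , 0.29125331]), 'orientation': array([ 1.79905807e+02, -1.05940585e-02, -2.46304960e+01]), 'force': array([-0.08021303,  0.27839066,  0.12823869]), 'moment': array([ 0.02413698, -0.03502818,  0.04173083]), 'opening': 0.08748474288930232}
scene ['frame', 'z_map', 'mtx', 'camera_from_world'] [[-0.659, -0.504, 0.559, 1.346], [0.752, -0.449, 0.482, 0.633], [0.008, 0.738, 0.675, 1.01], [0.0, 0.0, 0.0, 1.0]] [[518.43132221237, 0.0, 321.2283165912155], [0.0, 518.43132221237, 197.8055911318466], [0.0, 0.0, 1.0]]
top ['frame', 'z_map', 'mtx', 'camera_from_world'] [[0.022, 0.991, -0.13, 0.445], [-1.0, 0.022, -0.002, 0.017], [0.001, 0.13, 0.991, 1.273], [0.0, 0.0, 0.0, 1.0]] [[392.9922681978576, 0.0, 329.60888359037693], [0.0, 392.9922681978576, 199.30773172935798], [0.0, 0.0, 1.0]]
wrist ['frame', 'z_map', 'mtx', 'tool_from_camera'] [[-0.416, 0.88, 0.229, 0.342], [-0.909, -0.403, -0.102, 0.585], [0.003, -0.25, 0.968, 0.384], [0.0, 0.0, 0.0, 1.0]] [[276.125902471595, 0.0, 319.7000753276079], [0.0, 276.125902471595, 201.5841605872129], [0.0, 0.0, 1.0]]
```

View pics/scene0.png

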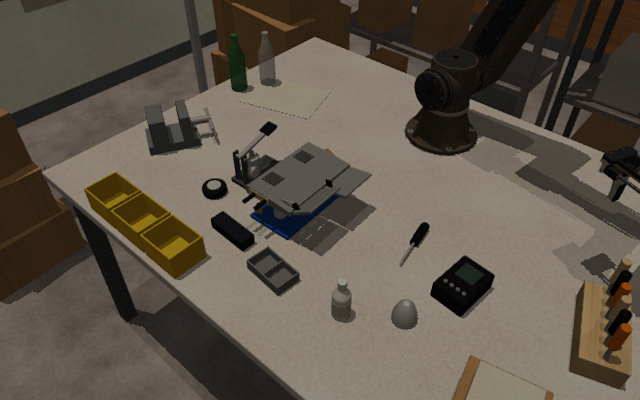

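View pics/top0.png

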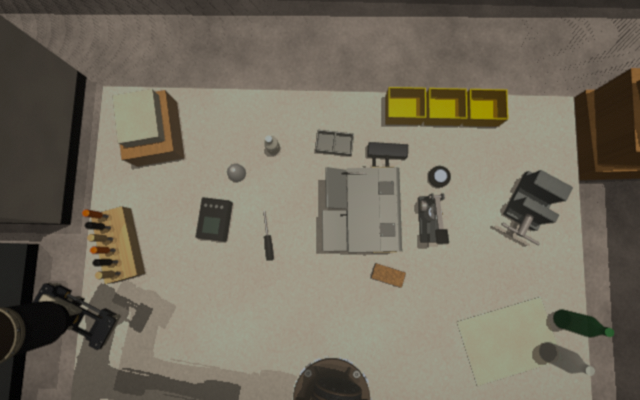

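View pics/wrist0.png

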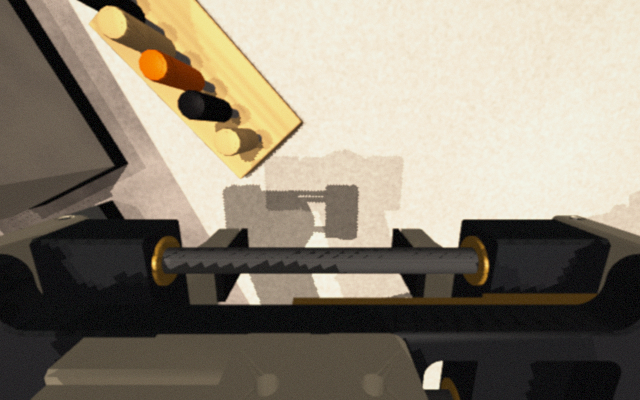

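The top view shows the wing at about (360,210), flaps on its left side (loose lower around (335,230), set upper around (337,188)), and the pump right of it with the paddle near (440,237). Next I'll measure.

```bash
python3 - <<'E'
from h import *
a=np.load('top0.npz');P=a['P'];f=a['f']
for (u,v) in [(440,237),(432,230),(428,205),(336,175),(336,200),(328,188),(345,188),(335,230),(326,230),(345,230),(326,215),(326,245),(370,210),(395,210),(390,275),(438,176),(387,150),(210,220),(267,245),(334,143)]:
    print((u,v),P[v,u].round(3))
c=cv2.resize(f[150:290,300:480],None,fx=4,fy=4,interpolation=cv2.INTER_CUBIC);c=cv2.convertScaleAbs(c,alpha=1.7);cv2.imwrite('pics/topz.png',c[:,:,::-1])
a=np.load('scene0.npz');f=a['f']
c=cv2.resize(f[100:260,200:400],None,fx=4,fy=3.75,interpolation=cv2.INTER_CUBIC);c=cv2.convertScaleAbs(c,alpha=2);cv2.imwrite('pics/scenez.png',c[:,:,::-1])
E
```

```text
(440, 237) [ 0.491 -0.302  0.136]
(432, 230) [ 0.518 -0.311  0.011]
(428, 205) [ 0.598 -0.298  0.015]
(336, 175) [0.668 0.002 0.129]
(336, 200) [0.593 0.    0.131]
(328, 188) [0.625 0.024 0.149]
(345, 188) [ 0.632 -0.026  0.113]
(335, 230) [0.506 0.001 0.115]
(326, 230) [0.505 0.027 0.118]
(345, 230) [ 0.507 -0.029  0.111]
(326, 215) [0.549 0.029 0.119]
(326, 245) [0.462 0.026 0.121]
(370, 210) [ 0.567 -0.101  0.115]
(395, 210) [ 0.569 -0.175  0.118]
(390, 275) [ 0.374 -0.175  0.023]
(438, 176) [ 0.692 -0.33   0.024]
(387, 150) [ 0.773 -0.164  0.03 ]
(210, 220) [0.532 0.39  0.049]
(267, 245) [0.459 0.214 0.023]
(334, 143) [0.795 0.009 0.022]
```

View pics/topz.png

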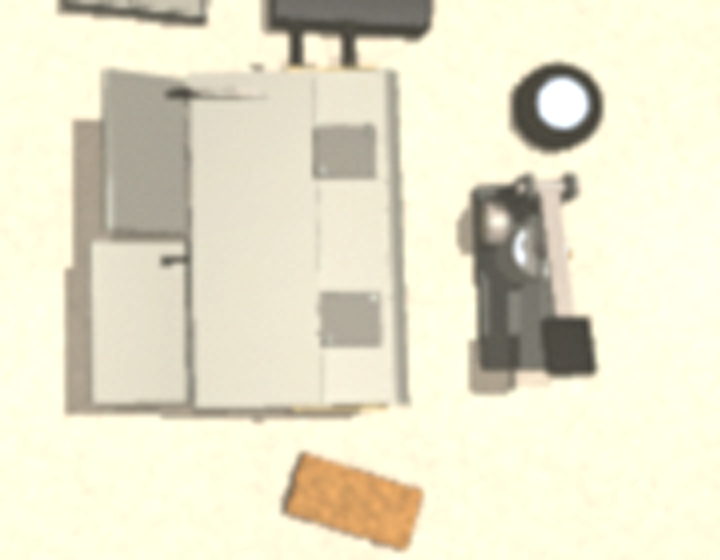

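View pics/scenez.png

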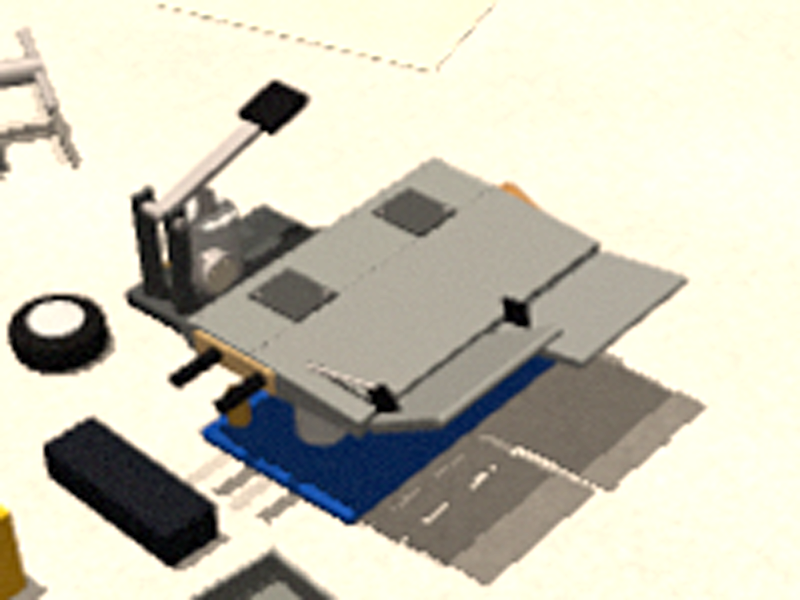

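```bash
cat >> h.py <<'E'
def fit(Q):
    Q=Q[np.isfinite(Q).all(1)];c=np.median(Q,0)
    for _ in range(4):
        U,S,V=np.linalg.svd(Q-c,full_matrices=False);n=V[2]*np.sign(V[2,2]);r=(Q-c)@n
        Q=Q[abs(r)<2.0*max(r.std(),5e-4)];c=Q.mean(0)
    return n,c,r.std(),len(Q)
def ang(n): return np.degrees(np.arctan2(np.hypot(n[0],n[1]),n[2]))
E
python3 - <<'E'
from h import *
a=np.load('top0.npz');P=a['P']
def reg(x0,x1,y0,y1,z0=.08):
    m=(P[...,0]>x0)&(P[...,0]<x1)&(P[...,1]>y0)&(P[...,1]<y1)&(P[...,2]>z0);return P[m]
for n,r in dict(loose=(.46,.55,-.015,.035),set=(.59,.66,-.015,.025),wing=(.47,.67,-.11,-.06)).items():
    nn,c,s,k=fit(reg(*r));print(n,nn.round(4),c.round(4),s,k,'tilt',ang(nn),'dir',np.degrees(np.arctan2(nn[1],nn[0])))
# edges by z threshold / jumps on the loose flap
m=(P[...,2]>.09)&(P[...,0]>.4)&(P[...,0]<.75)&(P[...,1]>-.22)&(P[...,1]<.08)
v,u=np.where(m);print(u.min(),u.max(),v.min(),v.max())
for vv in range(170,254,4):
    uu=np.where(m[vv])[0]
    if len(uu): print(vv,P[vv,uu[0]+1].round(3),P[vv,uu[0]].round(3),P[vv,uu[-1]].round(3))
for uu in range(324,348,5):
    w=np.where(m[:,uu])[0];print(uu,P[w[0],uu].round(3),P[w[-1],uu].round(3))
# pump
m=(P[...,2]>.06)&(P[...,0]>.4)&(P[...,0]<.75)&(P[...,1]>-.40)&(P[...,1]<-.22)
Q=P[m];print(len(Q));
for q in Q[np.argsort(Q[:,0])][::4]: print(q.round(3))
E
```

```text
loose [ 0.008  -0.1905  0.9816] [0.5051 0.01   0.1164] 0.0017835727052439253 474 tilt 10.994341306834805 dir -87.59975059682407
set [ 0.0251 -0.5921  0.8055] [0.6249 0.0052 0.1342] 0.0014178303779447527 286 tilt 36.34264125042707 dir -87.57418813588808
wing [-0.0011  0.0698  0.9976] [ 0.5684 -0.0848  0.1155] 0.0017677596385773668 1009 tilt 4.0046579328088665 dir 90.88720926942817
322 401 155 252
170 [0.678 0.031 0.15 ] [0.678 0.034 0.147] [ 0.691 -0.185  0.111]
174 [0.666 0.028 0.149] [0.667 0.031 0.147] [ 0.677 -0.184  0.118]
178 [0.654 0.028 0.151] [0.654 0.031 0.149] [ 0.666 -0.188  0.114]
182 [0.643 0.028 0.149] [0.642 0.03  0.153] [ 0.654 -0.188  0.114]
186 [0.631 0.027 0.15 ] [0.63  0.03  0.152] [ 0.641 -0.187  0.116]
190 [0.619 0.027 0.152] [0.619 0.03  0.149] [ 0.629 -0.187  0.115]
194 [0.608 0.027 0.146] [0.607 0.03  0.151] [ 0.617 -0.187  0.114]
198 [0.595 0.026 0.153] [0.596 0.029 0.149] [ 0.606 -0.188  0.112]
202 [0.584 0.026 0.15 ] [0.584 0.029 0.148] [ 0.593 -0.187  0.115]
206 [0.572 0.026 0.156] [0.573 0.029 0.148] [ 0.582 -0.191  0.109]
210 [ 0.566 -0.039  0.114] [ 0.
[... 3599 characters left out ...]
81  0.061]
[ 0.597 -0.297  0.103]
[ 0.599 -0.296  0.109]
[ 0.602 -0.278  0.062]
[ 0.603 -0.303  0.105]
[ 0.604 -0.286  0.115]
[ 0.605 -0.29   0.087]
[ 0.606 -0.32   0.088]
[ 0.606 -0.32   0.108]
[ 0.606 -0.309  0.103]
[ 0.608 -0.286  0.113]
[ 0.608 -0.284  0.06 ]
[ 0.609 -0.299  0.107]
[ 0.609 -0.297  0.105]
[ 0.61  -0.283  0.075]
[ 0.611 -0.283  0.113]
[ 0.611 -0.316  0.113]
[ 0.612 -0.311  0.108]
[ 0.612 -0.315  0.105]
[ 0.613 -0.281  0.096]
[ 0.614 -0.319  0.114]
[ 0.615 -0.297  0.107]
[ 0.615 -0.303  0.104]
[ 0.616 -0.313  0.103]
[ 0.617 -0.287  0.111]
[ 0.618 -0.319  0.111]
[ 0.618 -0.315  0.105]
[ 0.619 -0.31   0.102]
[ 0.62  -0.289  0.114]
[ 0.62  -0.319  0.113]
[ 0.622 -0.316  0.103]
```

Emit:
play_rows([
  [0,0.344,0.297,0,63],
  [0,0.344,0.297,0,63],
  [0,0.344,0.297,0,63],
  [0,0.344,0.297,0,63],
  [0,0.344,0.297,0,63],
  [0,0.344,0.297,0,63],
  [0,0.344,0.297,0,63],
  [0,0.344,0.297,0,63],
  [0,0.344,0.297,0,63],
  [0,0.344,0.297,0,63],
])

```text
clock: 1.15
tool_pos: [0.4712, 0.196, 0.2922]
orientation: [180.0, -0.0, -87.9]
force: [-0.4, -0.2, -0.3]
opening: 0.0133
```

```bash
cat >> h.py <<'E'
def go(x,y,z,o=None):
    o=o or get_obs();M=R.from_euler('xyz',o['orientation'],degrees=True).as_matrix()
    return (M.T@(np.array([x,y,z])-o['tool_pos'])).round(4)
def st():
    o=get_obs();print('t',round(o['clock'],2),o['tool_pos'].round(4),o['orientation'].round(2),'F',o['force'].round(2),'op',round(o['opening'],4),'q',o['joint_pos'].round(1));return o
E
python3 -c "
from h import *
o=st();print(go(.495,-.306,.29))"
```

```text
t 1.15 [0.4712 0.196  0.2922] [ 1.7998e+02 -4.0000e-02 -8.7870e+01] F [-0.42 -0.18 -0.3 ] op 0.0133 q [ 44.7   4.9 -19.7   0.  -65.4 -42.5]
[ 0.5025 -0.0052  0.0025]
```

Emit:
play_rows([
  [0,0.5,-0.005,0,0],
  [0,0.5,-0.005,0,0],
  [0,0.5,-0.005,0,0],
  [0,0.5,-0.005,0,0],
  [0,0.5,-0.005,0,0],
  [0,0.5,-0.005,0,0],
  [0,0.5,-0.005,0,0],
  [0,0.5,-0.005,0,0],
  [0,0.5,-0.005,0,0],
  [0,0.502,-0.005,0.05,0],
])

```text
clock: 2.15
tool_pos: [0.4974, -0.2886, 0.2613]
orientation: [-179.6, -0.2, -87.6]
force: [1.3, 0.8, -0.2]
opening: 0.0004
```

Emit:
play_rows([
  [0,0.0,0.0,0.05,0],
  [0,0.0,0.0,0.05,0],
])

```text
clock: 2.35
tool_pos: [0.4919, -0.2851, 0.2014]
orientation: [179.4, 0.2, -87.8]
force: [0.1, -0.6, 1.7]
opening: 0.0004
```

```bash
python3 -c "
from h import *
o=st();print(go(.495,-.306,.236))
s=snapshot('scene');save(s,'s1')
c=cv2.resize(s['frame'][60:260,150:400],None,fx=3,fy=3,interpolation=cv2.INTER_CUBIC);cv2.imwrite('pics/s1z.png',cv2.convertScaleAbs(c,alpha=2)[:,:,::-1])
"
```

```text
t 2.35 [ 0.4919 -0.2851  0.2014] [179.45   0.22 -87.82] F [ 0.08 -0.63  1.68] op 0.0004 q [-10.4  15.3 -19.6  -0.1 -55.7  12.7]
[ 0.0209 -0.0019 -0.0347]
```

View pics/s1z.png

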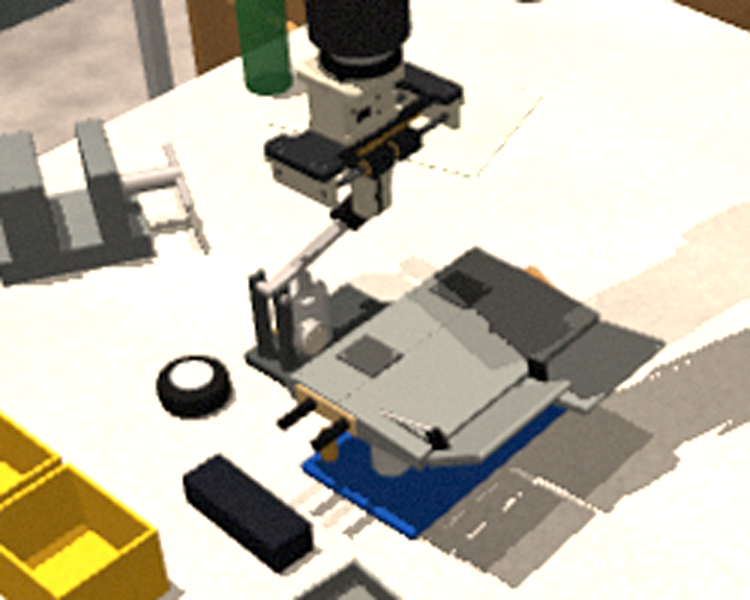

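The fingers are just above the paddle but about 20 mm short towards the wing. I'll lift and correct that.

Emit:
play_rows([
  [0,0.0,0.0,-0.035,0],
  [0,0.021,-0.002,-0.035,0],
  [0,0.021,-0.002,-0.035,0],
  [0,0.021,-0.002,-0.035,0],
])

```text
clock: 2.8
tool_pos: [0.4987, -0.3055, 0.2447]
orientation: [-179.9, -0.0, -87.6]
force: [-0.9, -0.6, 0.6]
opening: 0.0005
```

```bash
python3 -c "
from h import *
o=st();print(go(.495,-.306,.148))
"
```

```text
t 2.8 [ 0.4987 -0.3055  0.2447] [-1.7987e+02 -4.0000e-02 -8.7590e+01] F [-0.87 -0.57  0.56] op 0.0005 q [-12.3  14.1 -15.    0.  -60.8  14.8]
[0.0003 0.004  0.0966]
```

Emit:
play_rows([
  [0,0,0.004,0.03,0],
  [0,0,0.004,0.05,0],
  [0,0,0.004,0.07,0],
  [0,0,0.004,0.085,0],
  [0,0,0.004,0.096,0],
  [0,0,0.004,0.096,0],
  [0,0,0.004,0.096,0],
])

```text
clock: 3.5
tool_pos: [0.4947, -0.3055, 0.1476]
orientation: [-180.0, -0.0, -87.6]
force: [-0.4, 1.3, 5.4]
opening: 0.0003
```

```bash
python3 -c "
from h import *
o=st()
s=snapshot('scene')
c=cv2.resize(s['frame'][60:260,150:400],None,fx=3,fy=3,interpolation=cv2.INTER_CUBIC);cv2.imwrite('pics/s2z.png',cv2.convertScaleAbs(c,alpha=2)[:,:,::-1])
"
```

```text
t 3.5 [ 0.4947 -0.3055  0.1476] [-1.7996e+02 -2.0000e-02 -8.7550e+01] F [-0.39  1.34  5.36] op 0.0003 q [-12.4  19.5 -21.9   0.  -48.6  14.9]
```

View pics/s2z.png

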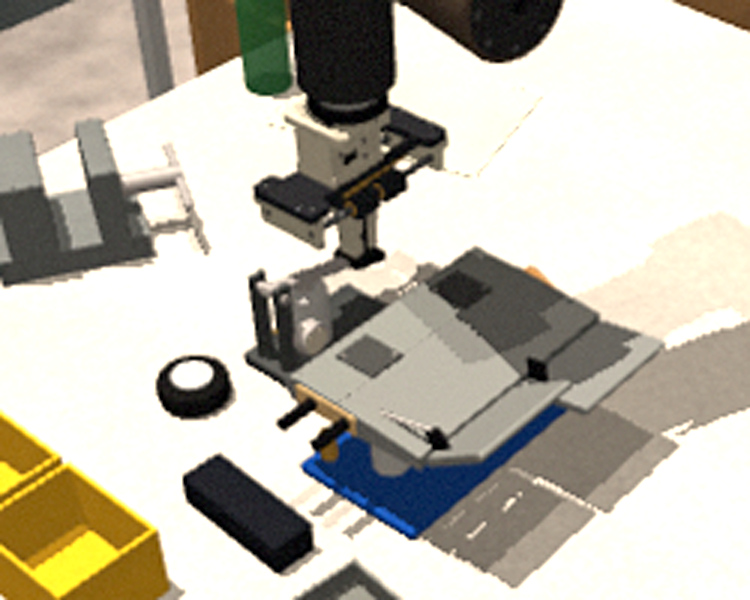

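The lever is down, 5.4 N, paddle at about (360,258). I'll press a little further to feel for the stop.

Emit:
play_rows([
  [0,0,0,0.003,0],
  [0,0,0,0.003,0],
])

```text
clock: 3.75
tool_pos: [0.4949, -0.3056, 0.146]
orientation: [-179.9, -0.1, -87.5]
force: [-3.4, 4.5, 13.5]
opening: 0.0002
```

Emit:
play_rows([
  [0,0,0,0.002,0],
  [0,0,0,0.002,0],
])

```text
clock: 3.95
tool_pos: [0.495, -0.3056, 0.1456]
orientation: [-179.9, -0.1, -87.5]
force: [-8.3, 8.5, 26.4]
opening: 0.0003
```

At the stop (first stroke). Now I'll let it up and do strokes two and three.

Emit:
play_rows([
  [0,0,0,-0.045,0],
  [0,0,0,-0.085,0],
  [0,0,0,-0.085,0],
  [0,0,0,-0.085,0],
  [0,0,0,-0.055,0],
  [0,0,0,-0.03,0],
  [0,0,0,-0.012,0],
  [0,0,0,-0.002,0],
  [0,0,0,-0.002,0],
  [0,0,0,-0.002,0],
])

```text
clock: 4.95
tool_pos: [0.4943, -0.306, 0.1456]
orientation: [-180.0, -0.0, -87.5]
force: [-4.7, 4.6, 21.4]
opening: 0.0001
```

Emit:
play_rows([
  [0,0,0,-0.045,0],
  [0,0,0,-0.085,0],
  [0,0,0,-0.085,0],
  [0,0,0,-0.085,0],
  [0,0,0,-0.055,0],
  [0,0,0,-0.03,0],
  [0,0,0,-0.012,0],
  [0,0,0,0.0,0],
  [0,0,0,0.0,0],
  [0,0,0,0.0,0],
])

```text
clock: 5.95
tool_pos: [0.4939, -0.3061, 0.1454]
orientation: [180.0, -0.0, -87.6]
force: [-6.9, 6.4, 24.3]
opening: 0.0003
```

Emit:
play_rows([
  [0,0,0,-0.045,0],
  [0,0,0,-0.085,0],
  [0,0,0,-0.085,0],
  [0,0,0,-0.085,0],
  [0,0,0,-0.055,0],
  [0,0,0,-0.03,0],
  [0,0,0,-0.012,0],
  [0,0,0,0.0,0],
  [0,0,0,0.0,0],
  [0,0,0,0.0,0],
])

```text
clock: 6.95
tool_pos: [0.4937, -0.3061, 0.1453]
orientation: [179.9, -0.0, -87.6]
force: [-7.1, 5.4, 26.6]
opening: 0.0005
```

Emit:
play_rows([
  [0,0,0,-0.045,0],
  [0,0,0,-0.09,0],
  [0,0,0,-0.13,0],
  [0,0,0,-0.15,0],
  [0,0,0,-0.15,0],
])

```text
clock: 7.45
tool_pos: [0.4946, -0.3064, 0.2956]
orientation: [-179.8, -0.1, -87.6]
force: [-0.2, -0.7, -0.2]
opening: 0.0005
```

```bash
python3 -c "
from h import *
o=st();print(go(.48,.10,.292))
s=snapshot('scene')
c=cv2.resize(s['frame'][60:260,150:400],None,fx=3,fy=3,interpolation=cv2.INTER_CUBIC);cv2.imwrite('pics/s3z.png',cv2.convertScaleAbs(c,alpha=2)[:,:,::-1])
"
```

```text
t 7.45 [ 0.4946 -0.3064  0.2956] [-1.7985e+02 -6.0000e-02 -8.7610e+01] F [-0.2  -0.67 -0.18] op 0.0005 q [-12.5  11.6 -11.2   0.  -67.   14.9]
[-0.4066 -0.0023  0.0032]
```

View pics/s3z.png

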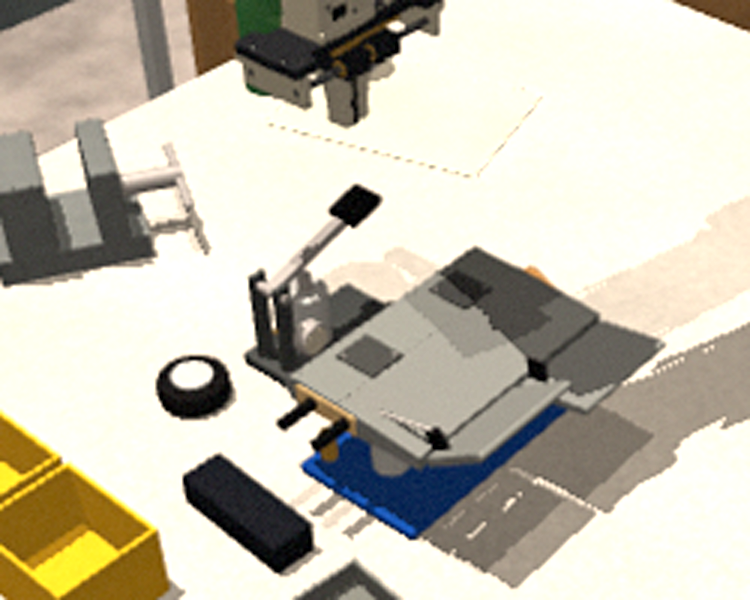

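All strokes done, the lever is back up (paddle at (355,205)) and the bench is undisturbed. Next: go to the trailing edge side of the loose flap.

Emit:
play_rows([
  [0,-0.41,0.01,0,0],
  [0,-0.41,0.01,0,0],
  [0,-0.41,0.01,0,0],
  [0,-0.41,0.01,0,0],
  [0,-0.41,0.01,0,0],
  [0,-0.41,0.01,0,0],
  [0,-0.41,0.01,0,0],
  [0,-0.41,0.01,0,0],
  [0,-0.41,0.01,0,0],
  [0,-0.41,0.01,0,0],
])

```text
clock: 8.5
tool_pos: [0.4661, 0.1044, 0.2914]
orientation: [179.8, -0.1, -87.4]
force: [-0.4, -0.1, -0.6]
opening: 0.0
```

```bash
python3 -c "
from h import *
o=st();print(go(.475,.085,.166))
"
```

```text
t 8.5 [0.4661 0.1044 0.2914] [ 1.7979e+02 -1.0000e-01 -8.7440e+01] F [-0.4  -0.05 -0.57] op 0.0 q [ 36.3   1.8 -23.2  -0.  -65.2 -33.7]
[ 0.0195 -0.0085  0.1254]
```

Emit:
play_rows([
  [0,0.018,-0.008,0.04,0],
  [0,0.018,-0.008,0.08,0],
  [0,0.018,-0.008,0.11,0],
  [0,0.018,-0.008,0.125,0],
  [0,0.018,-0.008,0.125,0],
  [0,0.018,-0.008,0.125,0],
])

```text
clock: 9.1
tool_pos: [0.4757, 0.0843, 0.1681]
orientation: [179.9, -0.1, -87.7]
force: [0.4, 0.7, 0.8]
opening: 0.0004
```

```bash
python3 -c "
from h import *
o=st();print(go(.475,.055,.166))
s=snapshot('scene')
c=cv2.resize(s['frame'][60:260,200:450],None,fx=3,fy=3,interpolation=cv2.INTER_CUBIC);cv2.imwrite('pics/s4z.png',cv2.convertScaleAbs(c,alpha=2)[:,:,::-1])
o=get_obs();s=snapshot('wrist');save(s,'w4')
"
```

```text
t 9.1 [0.4757 0.0843 0.1681] [ 1.7991e+02 -7.0000e-02 -8.7680e+01] F [0.44 0.65 0.81] op 0.0004 q [ 33.4   9.6 -32.6   0.  -47.9 -31.1]
[0.0292 0.0018 0.0022]
```

View pics/s4z.png

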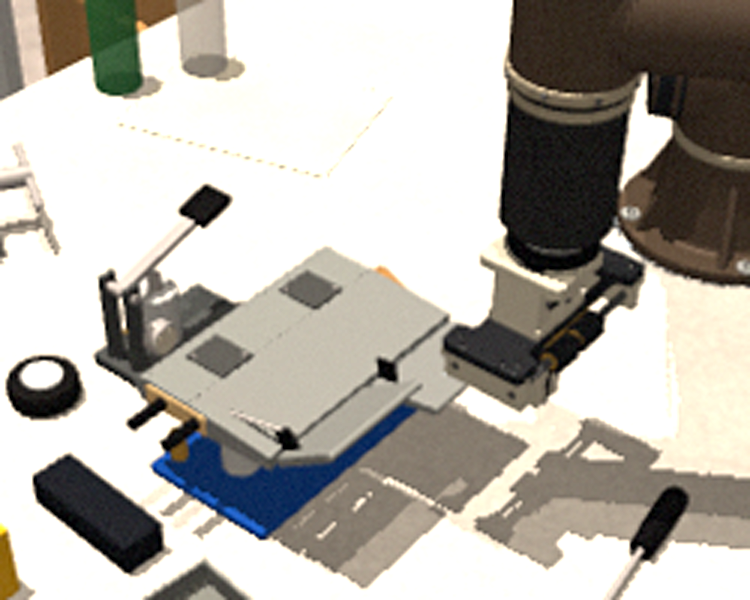

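View pics/w4.png

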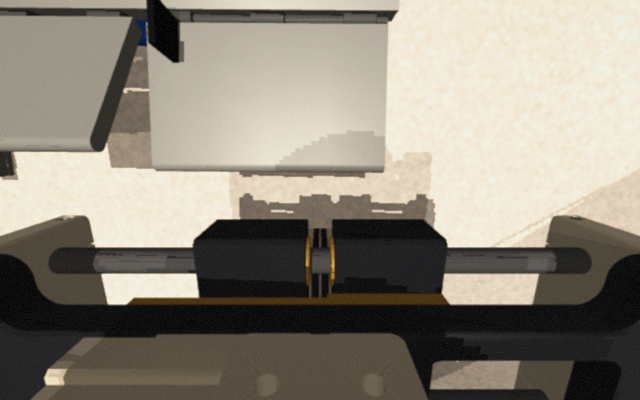

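The finger tips sit clear of the loose flap's edge (wrist view: flap edge at row ~168, columns 150–385). I'll approach until I feel it.

Emit:
play_rows([
  [0,0.012,0,0,0],
  [0,0.024,0,0,0],
  [0,0.028,0,0,0],
  [0,0.028,0,0,0],
])

```text
clock: 9.6
tool_pos: [0.477, 0.0565, 0.1688]
orientation: [-180.0, 0.0, -87.7]
force: [-0.6, -0.2, 0.6]
opening: 0.0005
```

Emit:
play_rows([
  [0,0.003,0,0,0],
  [0,0.003,0,0,0],
])

```text
clock: 9.8
tool_pos: [0.4771, 0.0542, 0.1685]
orientation: [-180.0, 0.0, -87.6]
force: [0.2, -0.3, -1.4]
opening: 0.0006
```

Emit:
play_rows([
  [0,0.003,0,0,0],
  [0,0.003,0,0,0],
])

```text
clock: 10.0
tool_pos: [0.4772, 0.0513, 0.1685]
orientation: [180.0, -0.0, -87.6]
force: [0.1, 0.1, 0.4]
opening: 0.0003
```

Emit:
play_rows([
  [0,0.003,0,0,0],
  [0,0.003,0,0,0],
])

```text
clock: 10.2
tool_pos: [0.4774, 0.0495, 0.1685]
orientation: [-180.0, 0.1, -87.6]
force: [-3.5, 7.5, 1.0]
opening: 0.0002
```

Contact at TCP y ≈ 0.050. Now preload and lift together (friction on the edge), a small step first.

Emit:
play_rows([
  [0,0.0015,0,0,0],
  [0,0.003,0,0,0],
  [0,0.0035,0,-0.002,0],
  [0,0.004,0,-0.004,0],
  [0,0.0045,0,-0.006,0],
  [0,0.005,0,-0.008,0],
])

```text
clock: 10.8
tool_pos: [0.4776, 0.047, 0.1767]
orientation: [-179.9, 0.3, -87.6]
force: [-9.3, 24.1, 3.4]
opening: 0.0003
```

```bash
cat >> h.py <<'E'
def flaps(show=None):
    o=st();s=snapshot('top');P=cloud(s,cw(s))
    def reg(x0,x1,y0,y1,z0=.09):
        m=(P[...,0]>x0)&(P[...,0]<x1)&(P[...,1]>y0)&(P[...,1]<y1)&(P[...,2]>z0);return P[m]
    for n,r in dict(loose=(.46,.55,-.018,.04),set=(.585,.67,-.015,.025)).items():
        q=reg(*r)
        if len(q)>20:
            nn,c,sd,k=fit(q);print(n,k,'tilt',ang(nn).round(2),'dir',np.degrees(np.arctan2(nn[1],nn[0])).round(1),'sd',sd.round(4))
        else: print(n,len(q))
    s=snapshot('scene');c=cv2.resize(s['frame'][100:240,240:440],None,fx=4,fy=4,interpolation=cv2.INTER_CUBIC)
    if show: cv2.imwrite(f'pics/{show}.png',cv2.convertScaleAbs(c,alpha=2)[:,:,::-1])
E
python3 -c "
from h import *
flaps('s5')
"
```

```text
t 10.8 [0.4776 0.047  0.1767] [-179.91    0.35  -87.65] F [-9.34 24.06  3.37] op 0.0003 q [ 29.    8.6 -32.3  -0.4 -48.8 -26.4]
loose 739 tilt 84.95 dir -76.1 sd 0.0101
set 340 tilt 35.97 dir -88.2 sd 0.0013
```

View pics/s5.png

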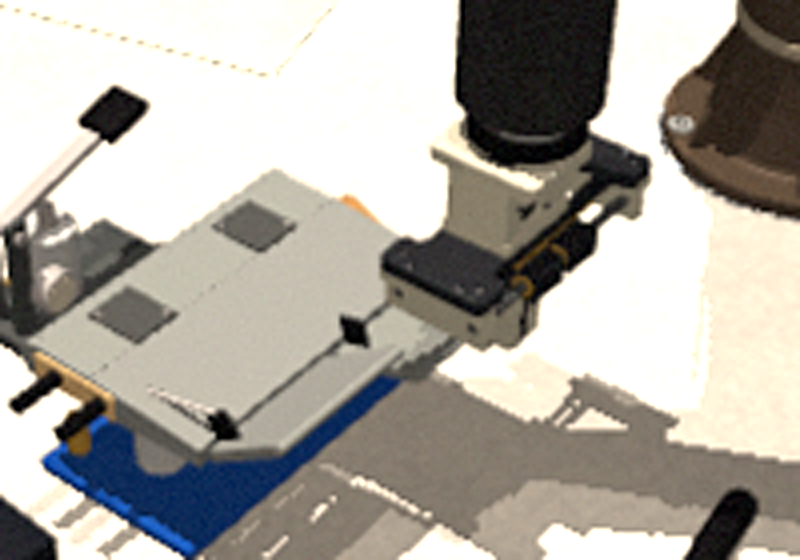

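```bash
cat >> h.py <<'E'
def wr(show=None):
    o=st();s=snapshot('wrist');W=cw(s,o);P=cloud(s,W)
    if show: save(s,show)
    # wing frame: hinge coords
    az=np.radians(2.4);h=np.array([np.cos(az),np.sin(az)]);t=np.array([-np.sin(az),np.cos(az)])
    X=P[...,0]*h[0]+P[...,1]*h[1];T=P[...,0]*t[0]+P[...,1]*t[1]
    for n,(a,b) in dict(loose=(.46,.54),set=(.585,.68)).items():
        m=(X>a)&(X<b)&(P[...,2]>.09)&(P[...,2]<.175)&(T>-.047)&(T<.022)
        q=np.stack([T[m],P[...,2][m]],1)
        if len(q)<30: print(n,len(q));continue
        # robust line in section
        v=cv2.fitLine(q.astype(np.float32),cv2.DIST_WELSCH if hasattr(cv2,'DIST_WELSCH') else cv2.DIST_HUBER,0.003,1e-4,1e-4).ravel()
        k=v[1]/v[0];z0=v[3]-k*v[2];r=(q[:,1]-z0-k*q[:,0])
        print(n,len(q),'angle',np.degrees(np.arctan(k)).round(2),'z at t=-.0534',(z0-k*.0534).round(4),'mad',np.median(abs(r)).round(4),'t',np.percentile(q[:,0],[2,98]).round(3))
E
python3 -c "
from h import *
wr('w5')
"
```

```text
t 10.9 [0.4776 0.0469 0.1768] [-179.9     0.35  -87.65] F [-10.42  23.81   4.4 ] op 0.0005 q [ 29.    8.6 -32.3  -0.4 -48.9 -26.4]
loose 15515 angle 16.25 z at t=-.0534 0.1102 mad 0.0005 t [-0.045  0.013]
set 10994 angle 34.92 z at t=-.0534 0.1123 mad 0.0005 t [-0.046  0.001]
```

View pics/w5.png

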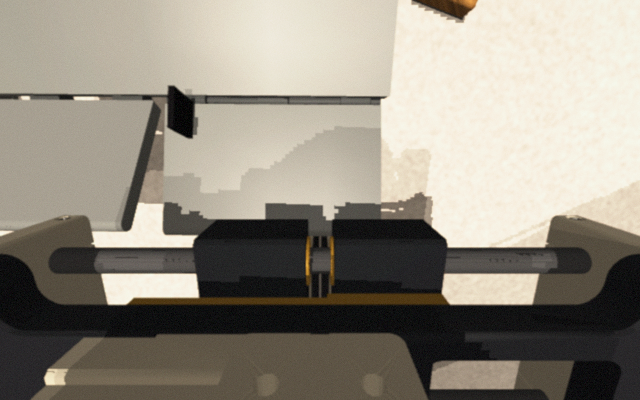

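The wrist view confirms it grips: the loose flap (around (270,160)) is now at 16° vs. 35° for the set one. I'll follow the arc.

Emit:
play_rows([
  [0,0.001,0,-0.003,0],
  [0,0.002,0,-0.006,0],
  [0,0.003,0,-0.009,0],
  [0,0.004,0,-0.012,0],
  [0,0.005,0,-0.0145,0],
  [0,0.006,0,-0.017,0],
])

```text
clock: 11.55
tool_pos: [0.4778, 0.0402, 0.1938]
orientation: [-179.9, 0.3, -87.6]
force: [-7.0, 17.2, 4.4]
opening: 0.0006
```

```bash
python3 -c "
from h import *
wr('w6')
"
```

```text
t 11.55 [0.4778 0.0402 0.1938] [-179.93    0.28  -87.62] F [-6.96 17.21  4.44] op 0.0006 q [ 28.2   7.3 -31.2  -0.3 -51.3 -25.7]
loose 13177 angle 30.58 z at t=-.0534 0.1113 mad 0.0005 t [-0.046  0.01 ]
set 12302 angle 34.93 z at t=-.0534 0.1124 mad 0.0005 t [-0.046  0.002]
```

Emit:
play_rows([
  [0,0.0017,0,-0.003,0],
  [0,0.0034,0,-0.006,0],
  [0,0.0053,0,-0.009,0],
  [0,0.0075,0,-0.012,0],
  [0,0.0095,0,-0.0145,0],
  [0,0.0095,0,-0.0145,0],
])

```text
clock: 12.2
tool_pos: [0.4783, 0.0296, 0.2087]
orientation: [-179.9, 0.2, -87.6]
force: [-7.2, 12.8, 7.1]
opening: 0.0005
```

```bash
python3 -c "
from h import *
wr('w7')
"
```

```text
t 12.2 [0.4783 0.0296 0.2087] [-179.93    0.19  -87.63] F [-7.16 12.83  7.11] op 0.0005 q [ 27.    6.3 -30.1  -0.2 -53.4 -24.6]
loose 10212 angle 44.74 z at t=-.0534 0.1133 mad 0.0005 t [-0.046 -0.002]
set 11977 angle 34.88 z at t=-.0534 0.1125 mad 0.0005 t [-0.046  0.001]
```

Folded about 10° past. I'll let go and check.

Emit:
play_rows([
  [0,-0.005,0,0,0],
  [0,-0.012,0,0,0],
  [0,-0.022,0,0,0],
  [0,-0.035,0,0,0],
  [0,-0.035,0,0,0],
  [0,-0.035,0,0,0],
])

```text
clock: 12.85
tool_pos: [0.4767, 0.0634, 0.2079]
orientation: [180.0, -0.0, -87.6]
force: [-0.2, -0.2, -0.1]
opening: 0.0006
```

```bash
python3 -c "
from h import *
wr('w8')
flaps('s8')
"
```

```text
t 12.85 [0.4767 0.0634 0.2079] [ 1.7999e+02 -1.0000e-02 -8.7560e+01] F [-0.21 -0.17 -0.05] op 0.0006 q [ 31.1   6.6 -30.    0.  -53.5 -28.6]
loose 12634 angle 36.45 z at t=-.0534 0.1123 mad 0.0005 t [-0.046  0.004]
set 12726 angle 34.69 z at t=-.0534 0.1126 mad 0.0005 t [-0.046  0.004]
t 12.9 [0.4767 0.0631 0.2079] [ 1.7999e+02 -1.0000e-02 -8.7590e+01] F [-0.25  0.08  0.68] op 0.0006 q [ 31.1   6.6 -30.    0.  -53.5 -28.6]
loose 696 tilt 85.79 dir -81.3 sd 0.0071
set 351 tilt 35.36 dir -88.5 sd 0.0014
```

View pics/w8.png

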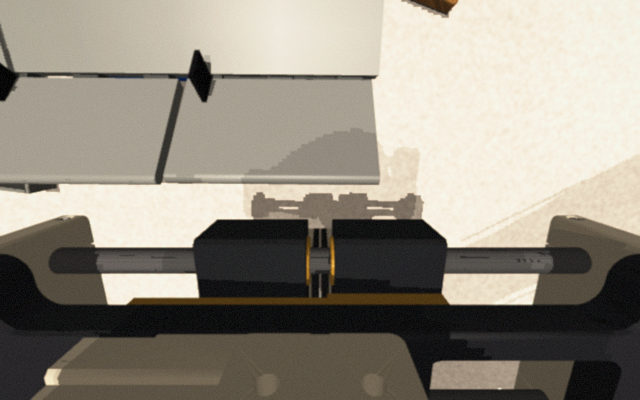

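The flaps lie in line in the wrist view (edges meet at about (160,182)): 36.5° vs 34.7°. I'll retreat and confirm from independent views.

Emit:
play_rows([
  [0,-0.03,0,-0.01,0],
  [0,-0.07,0,-0.03,0],
  [0,-0.11,0,-0.06,0],
  [0,-0.15,0,-0.08,0],
  [0,-0.19,0,-0.08,0],
  [0,-0.22,0,-0.08,0],
  [0,-0.22,0,-0.08,0],
  [0,-0.22,0,-0.08,0],
  [0,-0.22,0,-0.08,0],
  [0,-0.22,0,-0.08,0],
])

```text
clock: 14.0
tool_pos: [0.4678, 0.2817, 0.288]
orientation: [180.0, -0.0, -87.7]
force: [0.1, 0.5, -0.5]
opening: 0.0004
```

```bash
python3 -c "
from h import *
wr()
flaps('s9')
for n in ['top','scene']:
    s=snapshot(n);P=cloud(s,cw(s));save(s,n+'9')
    az=np.radians(2.4);h=np.array([np.cos(az),np.sin(az)]);t=np.array([-np.sin(az),np.cos(az)])
    X=P[...,0]*h[0]+P[...,1]*h[1];T=P[...,0]*t[0]+P[...,1]*t[1]
    for k,(a,b) in dict(loose=(.46,.54),set=(.585,.68)).items():
        m=(X>a)&(X<b)&(P[...,2]>.09)&(P[...,2]<.175)&(T>-.045)&(T<.0)
        q=np.stack([T[m],P[...,2][m]],1);v=cv2.fitLine(q.astype(np.float32),cv2.DIST_WELSCH,0.003,1e-4,1e-4).ravel()
        print(n,k,len(q),np.degrees(np.arctan(v[1]/v[0])).round(2))
    a=np.load(n+'0.npz');P0=a['P']
    d=abs(P[...,2]-P0[...,2])>.012; m=d&(P0[...,0]>.3)&(P0[...,1]<.42)
    m=cv2.morphologyEx(m.astype(np.uint8),cv2.MORPH_OPEN,np.ones((3,3)))
    k,l,st_,c=cv2.connectedComponentsWithStats(m);print(n,'changed',[(st_[i].tolist(),P0[int(c[i][1]),int(c[i][0])].round(2).tolist()) for i in range(1,k)])
"
```

```text
t 14.0 [0.4678 0.2817 0.288 ] [ 1.7999e+02 -1.0000e-02 -8.7690e+01] F [ 0.07  0.49 -0.46] op 0.0004 q [ 51.6   8.6 -16.    0.  -65.4 -49.3]
loose 0
set 0
t 14.05 [0.4678 0.2818 0.2881] [-180.      0.    -87.69] F [-0.72  0.43  0.75] op 0.0003 q [ 51.6   8.6 -16.    0.  -65.4 -49.3]
loose 412 tilt 36.9 dir -88.1 sd 0.0014
set 358 tilt 35.34 dir -88.1 sd 0.0014
top loose 422 37.07
top set 480 35.03
top changed [([200, 199, 39, 81, 2481], [0.48, 0.36, 0.05]), ([322, 210, 19, 41, 697], [0.51, 0.02, 0.12])]
scene loose 177 35.94
scene set 265 34.54
scene changed [([334, 163, 38, 34, 658], [0.5, 0.01, 0.12])]
```

View pics/s9.png

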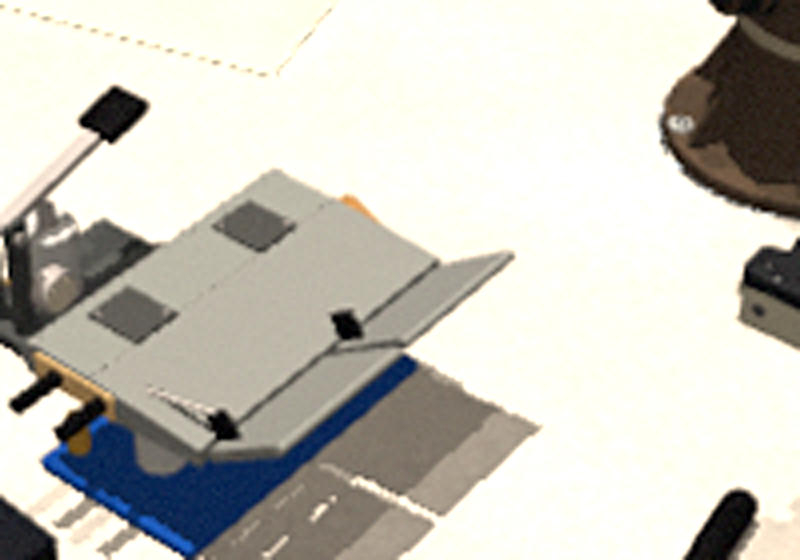

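View pics/top9.png

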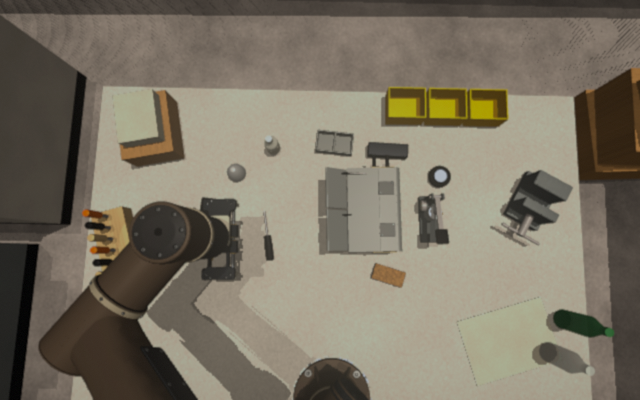

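All views show the flaps in line: the loose one is 1.4–2.0° above the set one. In the top and scene views nothing changed except the loose flap and the arm. I'm handing in.

```bash
python3 -c "
from plant import close_job
print(close_job())"
```

```text
the job is handed in; nothing more can be done
None
```

I pumped the vacuum stand, folded the loose flap into line with the set one, and handed the job in at about 14 s of the 51 s allowed. The hand-in gives no verdict, so the result below rests on my own checks.

- **Pump:** I gave the lever four strokes, one more than needed. Each went down to the stop, where the force rose to 21–27 N. Afterwards the lever stood fully up in the pictures.
- **Folding:** I pressed the closed fingertips on the loose flap's trailing edge, lifted it along its arc to 44.7° by the wrist camera, and let go. It sprang back about 8°.
- **Flap angle:** After letting go, three views put the loose flap above the set flap by 1.8° (wrist), 1.6–2.0° (top) and 1.4° (scene). The limit is 4°. The cameras' absolute angles differ by about 1°, but each measures both flaps together, so the differences agree.
- **Rest of the bench:** The set flap read within 1° of its starting angle, and depth comparison showed no shift at its edge. In the top and scene depth maps nothing but the loose flap and the arm changed by more than 12 mm in height. Smaller sideways shifts were judged by eye.

One thing I could not explain: the sideways and upward force readings during contact did not match what simple friction would give. I relied on the camera measurements for the flap angle instead.

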